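# Shift the decorating turntable into third

## Robot

A 6-joint arm with a two-finger parallel gripper is mounted at the origin on the work surface. World frame = base frame: x ahead of the robot, y to its left, z up, the work surface at z = 0. Lengths are in m, angles in rad, forces in N, time in s.
With the tool pointing down it reaches from about 0.2 to 0.875 m from the base axis. Payload 3.4 kg.
Tool frame: the origin (TCP) lies on the centre line of the jaws, within the pads' length; the fingertips stand 19 mm ahead of it and the grasp point (between the pads) is the TCP; z points along the fingers, y is the line along which they close (so a half turn about z gives the same grasp; the last joint's range is limited). The gripper opens to 94 mm and grips with 3 to 60 N. Pads are 16 mm wide; open, the fingers measure 119 mm over their backs; the gripper's body (75 mm by 177 mm) begins 78 mm behind the grasp point.
Start: joints at [-1.268, 0.276, 1.505, -0, 1.361, -0.121], TCP at [0.236, -0.524, 0.202] pointing down, gripper open.
Joint ranges: [-2.89, 2.89], [-0.75, 2.08], [0.22, 2.7], [-1.18, 4.32], [0.11, 2.71], [-2.7, 2.7]. Speed limits (rad/s): [2.57, 2.57, 3.14, 3.14, 3.14, 3.14].

## Interface

Orientations are given as [roll, pitch, yaw] about the fixed x, y, z axes, in that order (R = Rz(yaw) Ry(pitch) Rx(roll)).
In Python, from station import r gives the robot as it stands. The module is installed in compiled form; this text tells all that it offers.
- The arm moves only by the tool apply_moves, never from a script. Its arguments are lists of equal length, an entry for each row: "gripper": the closure, from 0 (fully open) to 1 (shut); "slide": the shift along the world's x, y, z in mm, a list of three; "dr": the turn, a rotation vector about the world's x, y, z in rad, a list of three. In form: {"gripper": [gripper, ...], "slide": [[dx, dy, dz], ...], "dr": [[ax, ay, az], ...]}. A call has 1 to 12 rows; each row is the pose to reach, as a shift and turn from the pose commanded when the call began; what a row does not reach only later rows make up. A row lasts 1/10 s, in which the tool goes at most 50 mm and 8.59 degrees, less where a joint would pass 70% of its speed; a pose out of reach is approached as far as the arm can. A call with a gripper value outside its range is refused whole. The fingers move at their own pace and stop on an object; "force" is the grip in N (left out, the last holds). Time passes only in rows, so rows that repeat a pose let the fingers close. It gives the time, the measured TCP pose, the force, the opening and the grip force at its end, in the units of the state.
- r.state(): the state, without advancing time (a new reading comes with each control period).
- r.camera(name): name is "scene" or "side" or "wrist"; returns the picture (480x640x3 uint8, blue, green, red); there is no depth.
- r.calibration(name): a dict with "fx", "fy", "cx", "cy" (pixels), "eye" and "attitude" of the camera in the world. Camera axes: x right, y down, z forward; pixel columns grow to the right and rows downward; lengths in m; the calibration is good to about 2 mm. A picture is of the moment at which its call begins: read the wrist's pose just before it. calibration takes no time and is no camera call; for the wrist camera it gives the pose at the moment of the call.
- r.job_done(): hands the job in; it is judged then, once.
Trained networks look in the newest picture that a camera, given by its name, has taken for a name from the list of things; names that differ only in an ending like _2 or _b are one class to them, and where a whole thing is asked for, a point or a joint stands for the part that bears it (a point fixed in the world has none). Each returns a list of dicts, best first, with "conf" (0 to 1); they miss things now and then, are a little off and sometimes report something else, mostly with a low value. They report only what shows in the picture. A call takes as long as a camera call.
- r.look_for(label, camera): "location" ([column, row] as shares, 0 to 1, of the picture: columns of its width, rows of its height, amid what is visible of it).
The state is a dict: "time_s": time; "joints": joint angles; "joint_velocities": joint speeds; "joint_efforts": joint torques, N m; "eef_pos": TCP position; "eef_rot": TCP orientation; "wrist_force": force on the tool from outside, world axes, zero at the start; "moment": the same for the moment, N m; "finger_gap": finger opening in m; "grasp_force": force on a finger pad.
Only numpy, scipy, OpenCV 4.12 (cv2) and the standard library are available. Lean on these libraries where they do the work, as an engineer would, in place of code of your own. Each camera call takes 0.05 s, during which the arm holds its last target. There are 200 camera calls.

## Task

The motorised decorating turntable is switched off and its gear lever stands somewhere in the left-hand lane (first, neutral or second) of the H-shaped gate. Push the lever into neutral, across to the right-hand lane, then forward, away from the robot, fully home into third (the slot end marked with three dots), and leave it there. Push only with the fingertips or the outside of the fingers, without taking hold of the lever or forcing it, and leave the demijohn, the glue bottle and the jar undisturbed.

Things in the scene. Friction and masses are not known exactly. Their poses are not given: they have to be found in the camera images.
- turntable: fixed machine: grey-green gearbox casing (200 x 180 mm, top 108 mm above the table), a motor behind it (top 132 mm) and, 270 mm to the right (-y), a round aluminium disc (diameter 240 mm, top 82 mm) that carries the demijohn. Origin on the table right under the middle of the gate. Its axes: x forward (away from robot and operator), y left, z up; it may be turned up to about 0.45 rad
- gate_mid (a point): middle of the top of the steel gate plate (96 x 88 mm) on the gearbox, 120 mm above the table; axes as the machine's. Slots 18 mm wide: cross channel (neutral) at x = 0, lanes along x at y = +18 mm (left) and -18 mm (right); teeth between the lanes have round noses. Red dots: left forward = first (1), left back = second (2), right forward = third (3), right back = fourth (4)
- knob (a point): centre of the black gear knob (a ball, diameter 40 mm) on a steel stem of diameter 12 mm. It is 170 mm from the lever's pivot, which lies 28 mm above the table on the machine's z axis. Site z points up along the lever. With a = gear_across and f = gear_fore the centre is at (170 sin f, -170 sin a cos f, 28 + 170 cos a cos f) mm in the machine's axes: 185 to 198 mm above the table
- gear_across (a joint): sideways lean of the lever (rad): about -0.20 in the left lane, +0.20 in the right lane, 0.03 of play either way in a lane. It can cross only while gear_fore is within about 0.03 of neutral (the round teeth help to centre it). The lever has friction and stays where it is left; it takes about 3 to 5 N at the knob to move it
- gear_fore (a joint): fore-and-aft lean of the lever (rad): 0 in neutral, about +0.26 at the forward end (first or third, lever leans away from the robot), about -0.26 at the rear end (second or fourth). The slot ends are hard stops
- demijohn: demijohn in a white slatted basket, half covered with grey papier-mache: loose, diameter 160 mm, 288 mm high, standing on the middle of the disc (origin at the centre of its underside). Leave alone
- glue_bottle: white glue bottle with a red label and red nozzle cap, loose, diameter 53 mm, 143 mm high, on the table to the left of the gearbox (origin at the centre of its underside). Leave alone
- jar: empty glass jar, loose, diameter 72 mm, 75 mm high, on the table to the left of the gearbox, nearer the robot than the glue bottle (origin at the centre of its underside). Leave alone

How it is judged:
By the outcome, as a careful person would: the job done as asked, in the order asked, and still so for the second after the job is handed in, with the robot touching nothing.
It also fails if it takes over 45 s, if anything falls off the work surface, if the arm or the gripper's body presses on something with over 40 N, if the wrist force passes 120 N, or if a joint passes its speed limit or range.

## Working session

There is one attempt and no reset: what is moved stays moved. The work goes in short steps, Python scripts to look and compute and a tool call to move; the robot and the scene stay as the last step left them, time stands still between calls to the robot, and variables do not carry over. Pictures are saved under pics/ and viewed, at most 10 in all, crops included, and the job is handed in when it is done.

Besides the shell and the picture viewer there is one more tool, called after "Call:" as name(argument=value, ...) on one line, values as JSON. apply_moves: Moves the arm, as the interface text tells. Its arguments: {"type":"object","properties":{"gripper":{"type":"array"},"slide":{"type":"array"},"dr":{"type":"array"},"force":{"type":"number"}},"required":["gripper","slide","dr"]}

```bash
mkdir -p pics
python3 - <<'E'
from station import r
import cv2,numpy as np
for c in ("scene","side"):
    im=r.camera(c); cv2.imwrite(f"pics/{c}0.png",im)
    k=r.calibration(c); print(c,k)
    for n in ("knob","gate_mid","demijohn","glue_bottle","jar","turntable"):
        print(n,[(np.round(np.array(d["location"])*[640,480],1),round(d["conf"],2)) for d in r.look_for(n,c)[:2]])
print(r.state())
E
```

```text
scene {'fx': 526.3737441783103, 'fy': 526.3737441783103, 'cx': 327.8125014605189, 'cy': 243.46743712881465, 'eye': array([1.33283721, 0.45567086, 0.69366061]), 'attitude': array([-2.14424562,  0.01923356,  2.04997184])}
knob [(array([358.3, 209.4]), 0.88)]
gate_mid [(array([308.4, 282.1]), 0.92), (array([358.1, 207.3]), 0.18)]
demijohn [(array([217.8, 193.5]), 0.81)]
glue_bottle [(array([437.6, 319.2]), 0.59)]
jar [(array([446.2, 268.9]), 0.59)]
turntable [(array([311.2, 280.7]), 0.69)]
side {'fx': 556.4016399898906, 'fy': 556.4016399898906, 'cx': 321.54858858531196, 'cy': 241.67506511069118, 'eye': array([0.25883867, 0.82950196, 0.6457579 ]), 'attitude': array([-2.10876368,  0.00391125, -2.75913627])}
knob [(array([361.8, 238.8]), 0.68)]
gate_mid [(array([330.1, 286.7]), 0.62)]
demijohn [(array([377.5, 170. ]), 0.94)]
glue_bottle [(array([250.2, 365.9]), 0.64)]
jar [(array([368. , 385.9]), 0.97), (array([358.9, 242.1]), 0.32)]
turntable [(array([328.5, 288.1]), 0.97)]
{'time_s': 0.7, 'joints': array([-1.26800317e+00,  2.75861644e-01,  1.50488841e+00, -3.14793733e-06,
        1.36070068e+00, -1.20997538e-01]), 'joint_velocities': array([-0.00139774, -0.00164214, -0.00127617, -0.00022153, -0.00010068,
       -0.0006399 ]), 'joint_efforts': array([ 1.09758064e-03, -4.04321194e+01, -2.37456053e+01,  7.02195545e-02,
        2.45886639e-02, -1.63636605e-05]), 'eef_pos': array([ 0.23645771, -0.52417304,  0.20221953]), 'eef_rot': array([3.14145214e+00, 2.01862728e-05, 4.23791352e-01]), 'wrist_force': array([ 0.15199746,  0.14205369, -0.25868812]), 'moment': array([ 0.01562315, -0.04683673, -0.01717502]), 'grasp_force': 0.0, 'finger_gap': 0.09444182056755294}
```

View pics/scene0.png

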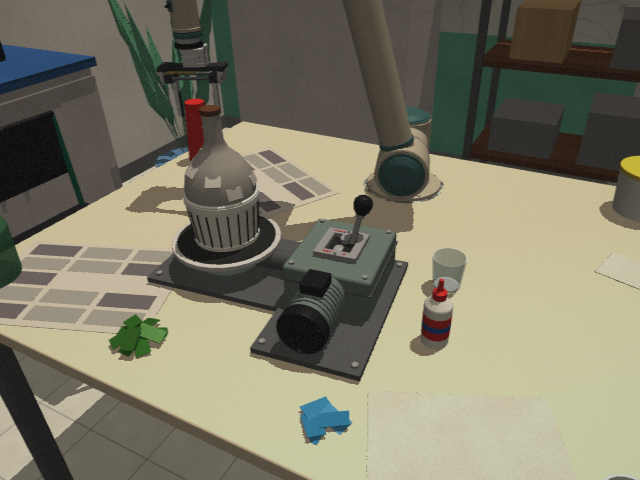

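View pics/side0.png

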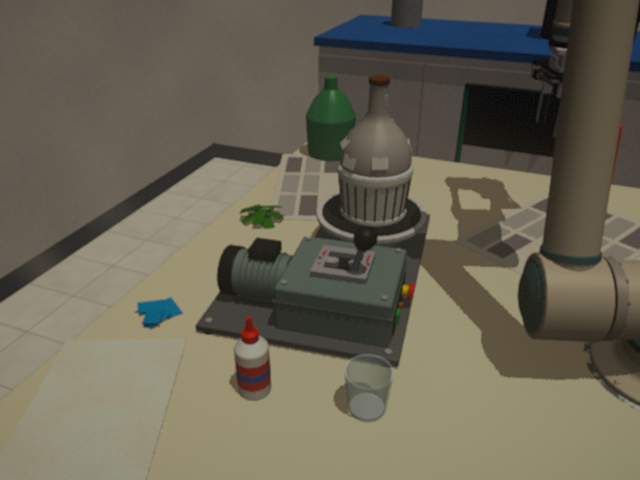

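The scene view puts the knob at about (363,205) and the gate plate at about (342,244). The side view puts them at about (366,239) and (344,263). The lever leans towards the robot, so it is in second. I'll crop in closer for the corners.

Run:
```python
import cv2,numpy as np
a=cv2.imread("pics/scene0.png")[185:325,275:415]; b=cv2.imread("pics/side0.png")[215:355,275:415]
cv2.imwrite("pics/c.png",cv2.convertScaleAbs(np.hstack([cv2.resize(x,(400,400),interpolation=cv2.INTER_CUBIC) for x in (a,b)]),alpha=1.5))
```

```text
(no output)
```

View pics/c.png

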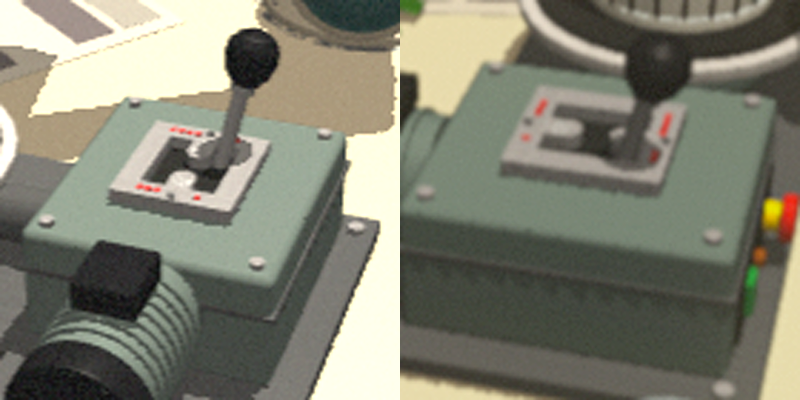

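```bash
cat > h.py <<'E'
import numpy as np
from scipy.spatial.transform import Rotation as R
from scipy.optimize import least_squares
def proj(k,P):
    q=(np.atleast_2d(P)-k["eye"])@R.from_euler("xyz",k["attitude"]).as_matrix()
    return np.c_[k["fx"]*q[:,0]/q[:,2]+k["cx"],k["fy"]*q[:,1]/q[:,2]+k["cy"]]
def M(m,p): return np.atleast_2d(p)@R.from_euler("z",m[2]).as_matrix().T+[m[0],m[1],0]
def knob(a,f): return .17*np.array([np.sin(f),-np.sin(a)*np.cos(f),np.cos(a)*np.cos(f)])+[0,0,.028]
E
python3 - <<'E'
from h import *
from station import r
ks,kd=r.calibration("scene"),r.calibration("side")
C=np.array([[.048,-.044,.12],[.048,.044,.12],[-.048,.044,.12],[-.048,-.044,.12]])
s=np.array([[109,189],[233,209],[271,140],[158,122]])/2.857+[275,185]
d=np.array([[137,86],[103,165],[260,183],[286,92]])/2.857+[275,215]
ksx=np.array([252,58])/2.857+[275,185]; kdx=np.array([258,67])/2.857+[275,215]
best=None
for C in (C,C[:,[1,0,2]]*[1,1,1]):
    C=C if best is None else np.array([[.044,-.048,.12],[.044,.048,.12],[-.044,.048,.12],[-.044,-.048,.12]])
    f=lambda v:np.r_[(proj(ks,M(v,C))-s).ravel(),(proj(kd,M(v,C))-d).ravel()]
    o=least_squares(f,[.5,0,0]); print(o.x,o.cost); 
    if best is None or o.cost<best.cost: best=o
m=best.x
g=lambda v:np.r_[(proj(ks,M(m,knob(*v)))-ksx).ravel(),(proj(kd,M(m,knob(*v)))-kdx).ravel()]
print(g([-.2,-.26]),least_squares(g,[-.2,-.2]).x)
t=lambda p:np.r_[(proj(ks,p)-ksx).ravel(),(proj(kd,p)-kdx).ravel()]
print("tri",least_squares(t,[.5,0,.19]).x)
for n,a in dict(sec=(-.2,-.26),n1=(-.2,0),n2=(.2,0),th=(.2,.26)).items(): print(n,M(m,knob(*a)).round(4))
print("demi",M(m,[0,-.27,0]))
print(best.fun.round(1))
E
```

```text
[0.53003492 0.05922452 0.15234219] 12.498808704438131
[0.52995942 0.05896902 0.15021793] 25.25207949018084
[ 1.15273059 -1.7023183   1.29320769  0.34705244] [-0.19757268 -0.24360154]
tri [0.48486105 0.08322114 0.18736744]
sec [[0.4819 0.0849 0.189 ]]
n1 [[0.5249 0.0926 0.1946]]
n2 [[0.5352 0.0258 0.1946]]
th [[0.5782 0.0336 0.189 ]]
demi [[ 0.57100839 -0.20764843  0.        ]]
[ 0.6 -0.7  0.2 -0.3 -0.3 -1.2 -1.  -1.3 -0.7 -0.2 -0.6 -1.6  0.5 -0.8
 -0.7  3.9]
```

Call:
apply_moves(gripper=[1,1,1,1,1,1,1,1,1,1,1,1], slide=[[10,45,30],[20,90,58],[31,135,58],[42,180,58],[53,225,58],[64,274,58],[80,320,58],[96,366,58],[112,412,58],[130,458,58],[148,504,58],[164,550,58]], dr=[[0,0,-0.05],[0,0,-0.1],[0,0,-0.15],[0,0,-0.2],[0,0,-0.25],[0,0,-0.272],[0,0,-0.272],[0,0,-0.272],[0,0,-0.272],[0,0,-0.272],[0,0,-0.272],[0,0,-0.272]])

```text
time_s: 1.9
eef_pos: [0.4009, 0.0278, 0.2606]
eef_rot: [3.141, -0.002, 0.152]
wrist_force: [0.5, -1.5, -0.4]
finger_gap: 0.0025
grasp_force: 0.0
```

Call:
apply_moves(gripper=[1,1,1,1,1], slide=[[12,24,0],[23,48,0],[23,48,-35],[23,48,-71],[23,48,-71]], dr=[[0,0,0],[0,0,0],[0,0,0],[0,0,0],[0,0,0]])

```text
time_s: 2.4
eef_pos: [0.4196, 0.0741, 0.1854]
eef_rot: [-3.14, 0.01, 0.153]
wrist_force: [-0.8, 0.4, -1.2]
finger_gap: 0.0006
grasp_force: 0.0
```

Run:
```python
from station import r
import cv2,numpy as np
a=r.camera("scene")[165:285,295:415]; b=r.camera("side")[185:305,315:435]
cv2.imwrite("pics/d.png",cv2.convertScaleAbs(np.hstack([cv2.resize(x,(400,400),interpolation=cv2.INTER_CUBIC) for x in (a,b)]),alpha=1.5))
print(r.state()["eef_pos"])
```

```text
[0.42350911 0.07383157 0.18962462]
```

View pics/d.png

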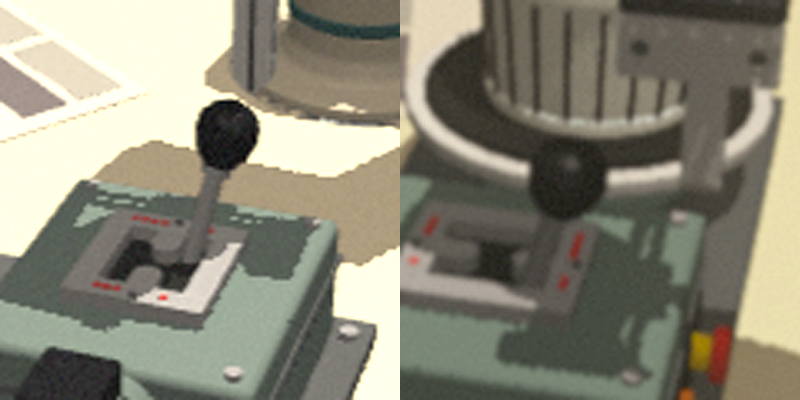

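The finger stands behind the knob and clear of it. Next I'll push the lever forward to just short of neutral.

Call:
apply_moves(gripper=[1,1,1,1,1,1,1,1,1], slide=[[14,2,0],[27,4,0],[35,5,0],[43,6,0],[51,8,0],[58,9,0],[64,10,0],[69,11,0],[69,11,0]], dr=[[0,0,0],[0,0,0],[0,0,0],[0,0,0],[0,0,0],[0,0,0],[0,0,0],[0,0,0],[0,0,0]])

```text
time_s: 3.4
eef_pos: [0.4933, 0.0849, 0.1893]
eef_rot: [3.142, -0.0, 0.152]
wrist_force: [-3.3, -1.1, 2.6]
finger_gap: 0.0003
grasp_force: 1.5
```

```bash
cat >> h.py <<'E'
m=[.5300,.0592,.1523]
def measure(tag):
    from station import r
    import cv2
    obs=[];ims=[]
    for c in ("scene","side"):
        im=r.camera(c);k=r.calibration(c)
        obs.append((k,np.array(r.look_for("knob",c)[0]["location"])*[640,480]))
        u,v=map(int,proj(k,M(m,[0,0,.16]))[0]); ims.append(cv2.resize(im[v-60:v+60,u-60:u+60],(400,400),interpolation=cv2.INTER_CUBIC)); print(c,"crop origin",u-60,v-60,"net px",obs[-1][1].round(1),"crop",((obs[-1][1]-[u-60,v-60])*400/120).round())
    cv2.imwrite(f"pics/{tag}.png",cv2.convertScaleAbs(np.hstack(ims),alpha=1.5))
    s=r.state(); print(s["eef_pos"],s["wrist_force"],s["time_s"])
def solve(cs,cd,os,od):
    from station import r
    ks,kd=r.calibration("scene"),r.calibration("side")
    p=np.array(cs)*.3+os; q=np.array(cd)*.3+od
    g=lambda v:np.r_[(proj(ks,M(m,knob(*v)))-p).ravel(),(proj(kd,M(m,knob(*v)))-q).ravel()]
    o=least_squares(g,[0,0]); print("a,f",o.x,o.fun.round(1),M(m,knob(*o.x)))
E
python3 -c "
from h import *
measure('e')"
```

```text
scene crop origin 282 164 net px [353.3 213.9] crop [238. 166.]
side crop origin 283 181 net px [341.8 234. ] crop [196. 177.]
[0.49272907 0.08483122 0.18916999] [-2.15114276 -0.33070437  2.13299674] 3.6
```

View pics/e.png

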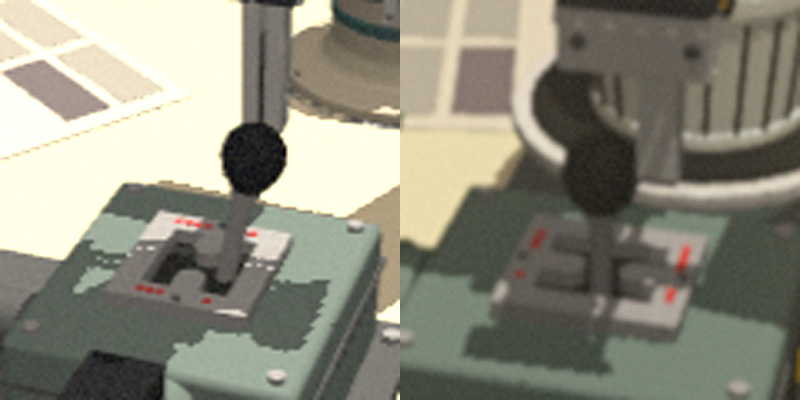

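The knob is at about crop (254,157) in the scene view and (200,173) in the side view. The lever now stands nearly at the cross channel.

```bash
python3 -c "
from h import *
solve((254,157),(200,173),(282,164),(283,181))"
```

```text
a,f [-0.18871431 -0.0233152 ] [ 0.4 -0.8 -0.4 -0.2] [[0.52124567 0.09011237 0.19493648]]
```

Call:
apply_moves(gripper=[1,1,1,1,1,1,1,1,1], slide=[[2,0,0],[4,1,0],[4,1,0],[-10,-1,0],[-26,-4,0],[-31,30,0],[-34,55,0],[0,61,0],[22,64,0]], dr=[[0,0,0],[0,0,0],[0,0,0],[0,0,0],[0,0,0],[0,0,0],[0,0,0],[0,0,0],[0,0,0]])

```text
time_s: 4.5
eef_pos: [0.516, 0.1502, 0.1896]
eef_rot: [-3.141, -0.004, 0.153]
wrist_force: [0.7, -0.1, -0.0]
finger_gap: 0.0003
grasp_force: 0.0
```

```bash
python3 -c "
from h import *
measure('f')"
```

```text
scene crop origin 282 164 net px [352.7 215.5] crop [236. 172.]
side crop origin 283 181 net px [346.1 236.3] crop [210. 184.]
[0.51387062 0.14880021 0.18878612] [ 0.32503335 -0.677105   -0.62796862] 4.7
```

View pics/f.png

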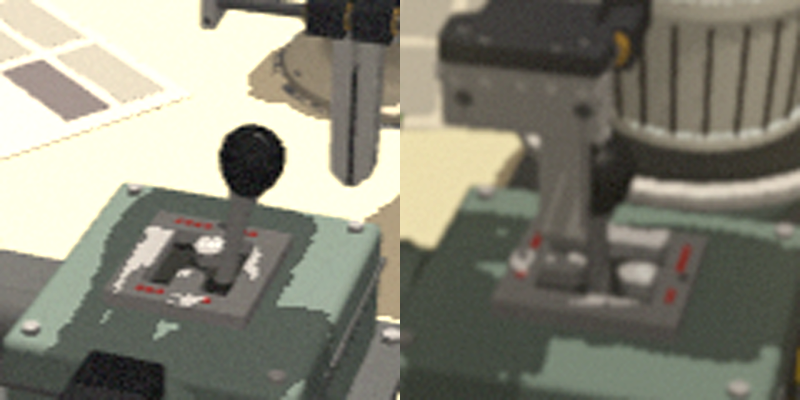

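Call:
apply_moves(gripper=[1,1,1,1,1,1,1], slide=[[5,-15,0],[6,-25,0],[7,-32,0],[8,-40,0],[10,-48,0],[11,-56,0],[11,-56,0]], dr=[[0,0,0],[0,0,0],[0,0,0],[0,0,0],[0,0,0],[0,0,0],[0,0,0]])

```text
time_s: 5.4
eef_pos: [0.5259, 0.0927, 0.1912]
eef_rot: [-3.14, -0.003, 0.15]
wrist_force: [-0.3, 3.0, 5.4]
finger_gap: 0.0005
grasp_force: 2.1
```

Call:
apply_moves(gripper=[1,1,1,1,1,1], slide=[[1,-8,0],[2,-16,0],[4,-24,0],[5,-31,0],[5,-36,0],[5,-36,0]], dr=[[0,0,0],[0,0,0],[0,0,0],[0,0,0],[0,0,0],[0,0,0]])

```text
time_s: 6.0
eef_pos: [0.5307, 0.056, 0.1899]
eef_rot: [3.141, -0.001, 0.151]
wrist_force: [-0.5, 1.5, 2.2]
finger_gap: 0.0005
grasp_force: 1.1
```

```bash
python3 -c "
from h import *
measure('g')"
```

```text
scene crop origin 282 164 net px [327.6 212.1] crop [152. 160.]
side crop origin 283 181 net px [351.3 225.3] crop [228. 148.]
[0.53032161 0.05654014 0.1889417 ] [0.74983752 0.29300995 0.89295427] 6.2
```

View pics/g.png

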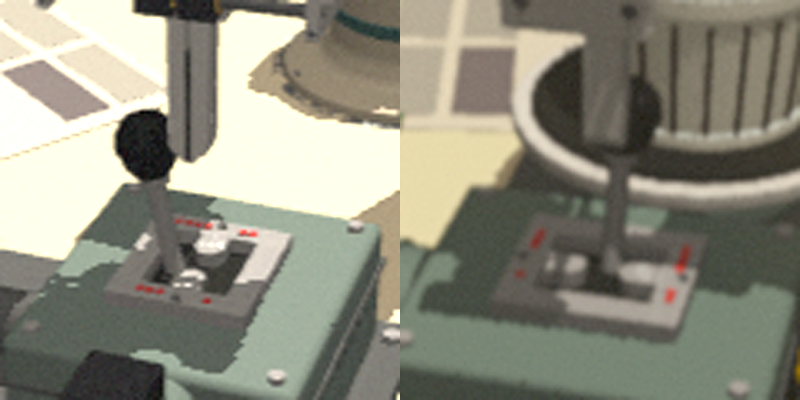

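The lever is across in the right-hand lane. I'll go round behind it and start pushing forward.

Call:
apply_moves(gripper=[1,1,1,1,1,1,1,1,1,1,1], slide=[[-3,20,0],[-40,14,0],[-65,10,0],[-58,-25,0],[-53,-40,0],[-38,-37,0],[-24,-35,0],[-16,-34,0],[-8,-33,0],[0,-31,0],[8,-30,0]], dr=[[0,0,0],[0,0,0],[0,0,0],[0,0,0],[0,0,0],[0,0,0],[0,0,0],[0,0,0],[0,0,0],[0,0,0],[0,0,0]])

```text
time_s: 7.3
eef_pos: [0.5383, 0.0269, 0.1885]
eef_rot: [3.141, 0.002, 0.153]
wrist_force: [-2.9, -3.3, -1.6]
finger_gap: 0.0005
grasp_force: 1.9
```

Call:
apply_moves(gripper=[1,1,1,1], slide=[[4,1,0],[8,1,0],[11,2,0],[11,2,0]], dr=[[0,0,0],[0,0,0],[0,0,0],[0,0,0]])

```text
time_s: 7.7
eef_pos: [0.5491, 0.0294, 0.1887]
eef_rot: [-3.141, 0.001, 0.152]
wrist_force: [-3.0, 0.0, -2.0]
finger_gap: 0.0002
grasp_force: 1.5
```

Still moving freely at 3 N, so I'll push on in small steps until I feel the stop.

Call:
apply_moves(gripper=[1,1,1], slide=[[1,0,0],[2,0,0],[2,0,0]], dr=[[0,0,0],[0,0,0],[0,0,0]])

```text
time_s: 8.0
eef_pos: [0.5498, 0.0293, 0.1888]
eef_rot: [-3.14, 0.003, 0.152]
wrist_force: [-5.7, 0.4, -1.2]
finger_gap: 0.0006
grasp_force: 2.6
```

Call:
apply_moves(gripper=[1,1,1], slide=[[1,0,0],[1,0,0],[1,0,0]], dr=[[0,0,0],[0,0,0],[0,0,0]])

```text
time_s: 8.3
eef_pos: [0.5501, 0.0294, 0.1888]
eef_rot: [-3.14, 0.004, 0.152]
wrist_force: [-6.4, -0.8, -2.1]
finger_gap: 0.0004
grasp_force: 3.2
```

Call:
apply_moves(gripper=[1,1,1], slide=[[1,0,0],[2,0,0],[2,0,0]], dr=[[0,0,0],[0,0,0],[0,0,0]])

```text
time_s: 8.6
eef_pos: [0.5506, 0.0294, 0.1886]
eef_rot: [-3.139, 0.008, 0.152]
wrist_force: [-8.0, -0.5, -0.6]
finger_gap: 0.0004
grasp_force: 4.6
```

At the hard stop: the force climbs with hardly any movement. I'll retreat and check.

Call:
apply_moves(gripper=[1,1,1,1,1,1,1], slide=[[-20,-3,0],[-60,-9,0],[-100,-15,0],[-120,-18,30],[-130,-20,70],[-130,-20,70],[-130,-20,70]], dr=[[0,0,0],[0,0,0],[0,0,0],[0,0,0],[0,0,0],[0,0,0],[0,0,0]])

```text
time_s: 9.3
eef_pos: [0.4268, 0.0088, 0.2612]
eef_rot: [3.14, -0.008, 0.152]
wrist_force: [-1.0, -0.7, -1.0]
finger_gap: 0.0005
grasp_force: 0.0
```

```bash
python3 -c "
from h import *
measure('k')"
```

```text
scene crop origin 282 164 net px [318.7 220.9] crop [122. 190.]
side crop origin 283 181 net px [325.1 218.7] crop [140. 126.]
[0.42461351 0.00899876 0.2581282 ] [-0.18344643  0.31734582  0.02213656] 9.5
```

View pics/k.png

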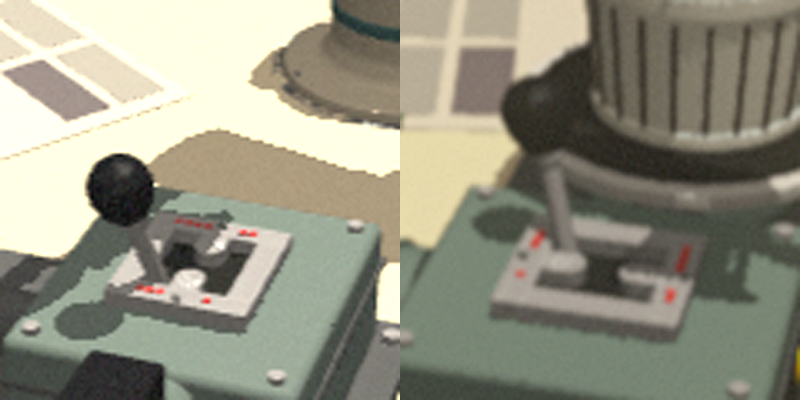

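The knob is at about crop (121,190) in the scene view and (136,114) in the side view. The stem is at the three-dot slot end.

```bash
python3 -c "
from h import *
solve((121,190),(136,114),(282,164),(283,181))"
```

```text
a,f [0.20724917 0.26131117] [ 0.  -0.9 -0.7 -0.8] [[0.57853751 0.03246105 0.18871446]]
```

```bash
python3 -c "
from station import r
print(r.job_done())"
```

```text
the job is handed in; nothing more can be done
None
```

The lever is home in third (measured lean about 0.26 rad forward and 0.21 rad right, matching the third-gear end stop), pushed there from second with the closed fingers only; the arm is clear, nothing else was touched as far as I could see, and the job is handed in.

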